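Hold the stand collar on the spindle flat for tightening

TASK

The revolving medicine stand is half assembled: feel for the flat on its spindle, and get the loose steel collar over the spindle, fully down on the sleeve with its set-screw tip on the flat, and the spindle turned so that the screw head points squarely across the counter to the far side, where I wait with the hex key; do not force it. Do not let go: finish still gripping the collar and pressing it lightly down on the sleeve while I tighten the screw. Leave the other things on the counter where they are.

Things in the scene. Friction and masses are not known exactly. Their poses are not given: they have to be found in the camera images.
- stand: Revolving medicine stand, base fixed to the counter; origin under its centre; axes parallel to the world's. A grey round base, 200 mm across, carries three parts that turn together about the vertical axis: a white tray 228 mm across (rim 44 mm above the counter), an aluminium sleeve (34 mm diameter, top 120 mm up) and the bare steel spindle above it. They turn stiffly (0.06 N m) and stay where left.
- seat (a point): Centre of the sleeve's top face, on the stand's axis, 120 mm above the counter: the collar's underside must rest here. Its axes do not turn with the spindle.
- spindle_top (a point): Top end of the bare spindle, on its axis, 44 mm above the seat (does not turn with it). Round, 24 mm diameter, 1 mm chamfer, but one side is milled along its whole bare length to a flat 4.5 mm deep, 18.7 mm wide (19.5 mm across it). The flat's direction is not reported: it starts 34 to 120 degrees anticlockwise of +x seen from above, on the left (+y). See it, or feel it by pinching across or with the collar.
- collar_center (a point): Centre of the loose steel collar, half-way up: a ring 45 mm outside diameter, 24 mm high, 0.2 kg, bore 25.4 mm with chamfered mouth. z: bore axis; x: from the axis out along the set screw. Starts flat on the counter left or right of the stand, screw within 70 degrees of +x. Best gripped across the sides square to the screw. Once it is down on the flat, turning it turns the spindle.
- screw_head (a point): Outer end of the collar's dark set screw (head 13 mm in diameter), 34 mm from the bore axis, half-way up the collar. At the end it must point along +x, away from the robot, to the far edge of the counter.
- screw_tip (a point): Inner tip of the set screw (8 mm thick), 8.4 mm from the bore axis, standing 4 mm into the bore half-way up. The collar goes down to the seat only with this tip over the spindle's flat (within about 12 degrees); otherwise the tip stops on the spindle's end, the collar about 36 mm too high, until it is turned to the flat.
- carton: A medicine carton, 46 x 46 x 92 mm, standing on the counter on the other side of the stand from the collar. Origin under its centre. Leave it alone.
- upper_tray: The stand's upper tray, not yet fitted: a round white dish 180 mm across and 20 mm high, lying on the counter at the far right. Origin under its centre. Leave it alone.
- pill_bottle: A white pill bottle, 48 mm in diameter and 78 mm high, standing at the far left. Origin under its centre. Leave it alone.
- hex_key: A small dark L-shaped hex key, 80 mm by 30 mm, 6 mm thick, lying beyond the stand. Origin at the middle of its long arm. Leave it alone.
Not all that is in view belongs to the job. Of the things shaped like the stand, the white one is meant.

How it is judged:
By the outcome, as a careful person would: the job done as asked, in the order asked, and still so for the second after the job is handed in, while the arm keeps its last pose, push and grip.
It also fails if it takes over 64 s, if anything falls off the work surface, if the arm or the gripper's body presses on something with over 40 N, if the wrist force passes 120 N, or if a joint passes its speed limit or range.

ROBOT

A 6-joint arm with a two-finger parallel gripper is mounted at the origin on the work surface. World frame = base frame: x ahead of the robot, y to its left, z up, the work surface at z = 0. Lengths are in m, angles in rad, forces in N, time in s.
With the tool pointing down it reaches from about 0.275 to 0.85 m from the base axis. Payload 5.2 kg.
Tool frame: the origin (TCP) lies midway between the tips of the shut fingers; the grasp point (between the pads) lies 19 mm behind it; z points along the fingers, y is the direction in which the jaws open and shut (so a half turn about z gives the same grasp; the last joint's range is limited). The gripper opens to 85 mm and grips with 20 to 120 N. Pads are 22 mm wide; open, the fingers measure 114 mm over their backs; the gripper's body (76 mm by 85 mm) begins 54 mm behind the grasp point. The pads swing forward as they close: fully open they stand 13 mm farther back than shut.
Start: joints at [-1.378, 0.259, 1.535, -0, 1.348, -0.203], TCP at [0.212, -0.507, 0.231] pointing down, gripper open.
Joint ranges: [-3.14, 3.14], [-0.91, 2.08], [0.19, 2.58], [-1.22, 4.36], [0.22, 2.71], [-3.12, 3.12]. Speed limits (rad/s): [2.57, 2.57, 3.14, 3.14, 3.14, 3.14].

INTERFACE

Orientations are given as a unit quaternion [w, x, y, z].
In Python, from bench import read_state, eyes, workorder gives the robot as it stands. The module is installed in compiled form; this text tells all that it offers.
- The arm moves only by the tool servo_tool, never from a script. Its argument "commands" is a list of rows, each a list of 3 entries, a list of its own where there are three numbers: the shift along the tool's x, y, z in m, then the turn about the tool's z in degrees, then the closure, from 0 (fully open) to 1 (shut). A call has 1 to 20 rows; each row is the pose to reach, as a shift and turn from the pose measured when the call began, along the tool's axes at that moment; what a row does not reach only later rows make up. A row lasts 1/10 s, in which the tool goes at most 50 mm and 8.59 degrees, less where a joint would pass 70% of its speed; a pose out of reach is approached as far as the arm can. A call with a gripper value outside its range is refused whole. The fingers move at their own pace and stop on an object; the grip force is fixed at half the most. Time passes only in rows, so rows that repeat a pose let the fingers close. It gives the time, the measured TCP pose, the force and the opening at its end, in the units of the state.
- read_state(): the state, without advancing time (a new reading comes with each control period).
- eyes.capture(name): name is "side" or "top" or "wrist"; returns a dict with "img" (480x640x3 uint8, red, green, blue), "range_z" (480x640 float32, m along the optical axis (not along the pixel's ray), 0 where there is no reading), "fx", "fy", "cx", "cy" (pixels), "distortion" ([k1, k2, p1, p2, k3] as OpenCV has them; the pictures are not rectified), "camera_from_world" (4x4, takes a point from world to camera coordinates). Camera axes: x right, y up, looking along -z (the intrinsics and any distortion apply to the point x, -y, -z); pixel columns grow to the right and rows downward; lengths in m; the calibration is good to about 2 mm. A picture is of the moment at which its call begins.
- workorder.close_job(): hands the job in, once; it reports no verdict.
The state is a dict: "t": time; "qpos": joint angles; "dq": joint speeds; "joint_torque": joint torques, N m; "position": TCP position; "tcp_rot": TCP orientation; "contact_force": force on the tool from outside, world axes, zero at the start; "moment": the same for the moment, N m; "width": finger opening in m.
Only numpy, scipy, OpenCV 4.12 (cv2) and the standard library are available. Lean on these libraries where they do the work, as an engineer would, in place of code of your own. Each camera call takes 0.05 s, during which the arm holds its last target. There are 200 camera calls.

## Working session

There is one attempt and no reset: what is moved stays moved. The work goes in short steps, Python scripts to look and compute and a tool call to move; the robot and the scene stay as the last step left them, time stands still between calls to the robot, and variables do not carry over. Pictures are saved under pics/ and viewed, about 8 in all and at most 12, crops included, and the job is handed in when it is done.

Besides the shell and the picture viewer there is one more tool, called after "Call:" as a command line: name --argument value ..., lists and objects as JSON in quotes. servo_tool: Moves the arm, as the interface text tells. Its arguments: {"type":"object","properties":{"commands":{"type":"array","items":{"type":"array"}}},"required":["commands"]}

```bash
mkdir -p pics; cat > h.py <<'E'
import numpy as np, cv2
from bench import read_state, eyes, workorder
def cap(n):
    c=eyes.capture(n); np.savez('last_%s.npz'%n,**{k:np.array(v) for k,v in c.items()}); return c
def load(n): return dict(np.load('last_%s.npz'%n))
def K(c): return np.array([[c['fx'],0,c['cx']],[0,c['fy'],c['cy']],[0,0,1.]])
def ray(c,uv):
    p=cv2.undistortPoints(np.array(uv,float).reshape(-1,1,2),K(c),np.array(c['distortion'],float)).reshape(-1,2)
    T=np.linalg.inv(c['camera_from_world']); d=np.c_[p[:,0],-p[:,1],-np.ones(len(p))]
    return T[:3,3], d@T[:3,:3].T
def at_z(c,uv,z):
    o,d=ray(c,uv); return o+d*((z-o[2])/d[:,2])[:,None]
def by_depth(c,uv):
    o,d=ray(c,uv); r=np.array([c['range_z'][int(round(v)),int(round(u))] for u,v in uv]); return o+d*r[:,None]
def proj(c,P):
    P=np.atleast_2d(P); T=np.array(c['camera_from_world']); q=P@T[:3,:3].T+T[:3,3]; q=q*[1,-1,-1]
    return cv2.projectPoints(q,np.zeros(3),np.zeros(3),K(c),np.array(c['distortion'],float))[0].reshape(-1,2)
def cloud(c):
    v,u=np.mgrid[:480,:640]; o,d=ray(c,np.c_[u.ravel(),v.ravel()]); P=o+d*c['range_z'].reshape(-1,1)
    P[c['range_z'].ravel()==0]=np.nan; return P.reshape(480,640,3)
def save(img,n): cv2.imwrite('pics/'+n,img[:,:,::-1])
E
python3 - <<'E'
from h import *
a=cap('top');b=cap('side');
save(a['img'],'top0.png');save(b['img'],'side0.png')
s=read_state();print(s)
for c in(a,b):print(np.linalg.inv(c['camera_from_world'])[:3,3].round(3),c['fx'],c['distortion'])
E
```

```text
{'t': 0.1, 'qpos': array([-1.37777898e+00,  2.59272379e-01,  1.53597127e+00, -1.20948269e-06,
        1.34799938e+00, -2.02805157e-01]), 'dq': array([-0.00057615, -0.00263902, -0.00308102, -0.00039878,  0.00065256,
        0.00070673]), 'joint_torque': array([ 1.03121354e-03, -4.46971858e+01, -2.91245431e+01, -5.48766202e-04,
        6.38389189e-03,  3.45226465e-05]), 'position': array([ 0.21198822, -0.50699327,  0.23055756]), 'tcp_rot': array([-8.25184082e-04,  9.80479050e-01,  1.96621850e-01,  3.44871581e-06]), 'contact_force': array([ 0.53350406,  1.00883032, -0.170827  ]), 'moment': array([-0.04223166,  0.04395045, -0.01381459]), 'width': 0.08541759245090096}
[ 0.426 -0.083  1.06 ] 446.48936800165006 [-0.02061041  0.          0.          0.          0.        ]
[0.192 0.674 0.72 ] 495.24550123396506 [-0.04768249  0.          0.          0.          0.        ]
```

View pics/top0.png

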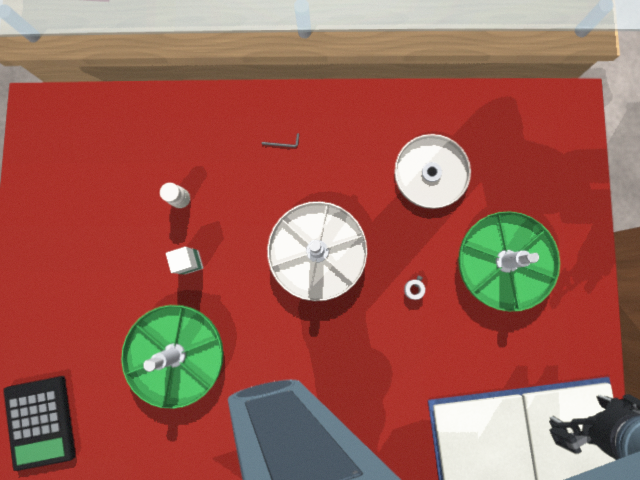

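View pics/side0.png

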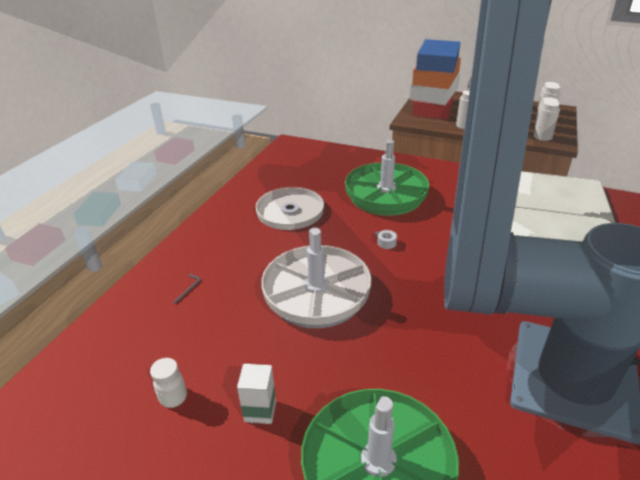

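The white stand is at top-view pixel (317,250) and the side-view pixel (316,260). The stand-shaped decoys are green, at (172,357) and (510,261). The white dish at (432,173) is the upper tray. The loose collar is at (415,290), to the right of the stand. I'll enlarge the stand spindle and collar to confirm.

```bash
python3 - <<'E'
from h import *
a=load('top');b=load('side')
def crop(c,u,v,w,s):return cv2.resize(c['img'][v-w:v+w,u-w:u+w],(s,s),interpolation=cv2.INTER_CUBIC)
im=np.hstack([crop(a,317,250,24,400),crop(a,415,290,24,400)])
save(im,'crop1.png')
P=cloud(a)
# collar
m=np.zeros((480,640),bool);m[270:310,395:436]=1
q=P[m];q=q[(q[:,2]>.018)&(q[:,2]<.03)];print('collar',len(q),q.mean(0),q.min(0),q.max(0))
# stand rim
m[:]=0;m[190:315,255:380]=1
q=P[m];r=q[(q[:,2]>.038)&(q[:,2]<.05)];A=np.c_[2*r[:,:2],np.ones(len(r))]
mid=(r[:,:2].max(0)+r[:,:2].min(0))/2;print('rim',mid,r[:,:2].max(0)-r[:,:2].min(0))
t=q[q[:,2]>.155];print('spindle top',len(t),t.mean(0)); t=q[(q[:,2]>.112)&(q[:,2]<.126)];print(len(t),t.mean(0))
for p in [(317,245)]: print(at_z(a,[p],.164))
print('proj top/seat',proj(a,[[*mid,.164],[*mid,.12]]))
E
```

```text
collar 230 [ 0.42525812 -0.26664629  0.0240694 ] [ 0.40189926 -0.28704917  0.01801781] [ 0.45468091 -0.24400022  0.02892889]
rim [ 0.51267487 -0.04070385] [0.22503001 0.22507622]
spindle top 101 [ 0.51148647 -0.04205636  0.164009  ]
87 [ 0.51023812 -0.04189433  0.12037734]
[[ 0.51314381 -0.04618393  0.164     ]]
proj top/seat [[314.28281622 245.23563017]
 [315.26367424 247.24217597]]
```

View pics/crop1.png

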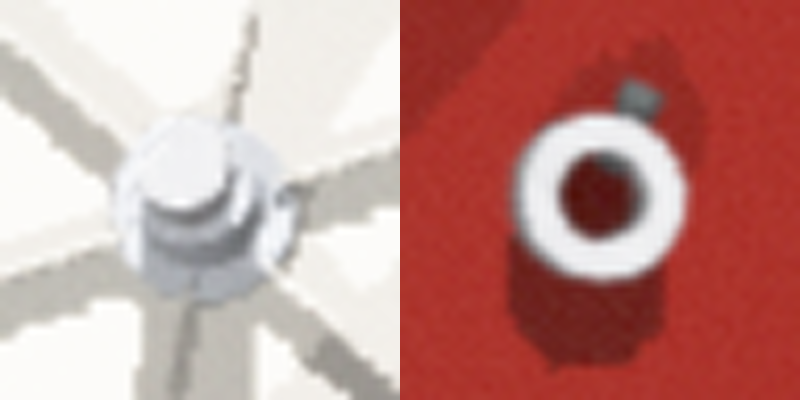

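```bash
python3 - <<'E'
from h import *
a=load('top')
c=at_z(a,[(415,289.6)],.024)[0];h=at_z(a,[(419.8,277.8)],.0185)[0];
print('collar',c,'head',h,np.degrees(np.arctan2(*(h-c)[1::-1])),np.linalg.norm((h-c)[:2]))
s=read_state()
from scipy.spatial.transform import Rotation as R
q=s['tcp_rot'];M=R.from_quat([q[1],q[2],q[3],q[0]]).as_matrix();print(M.round(3))
w=cap('wrist');T=np.linalg.inv(w['camera_from_world']);print(T.round(3),w['fx']); print('cam in tool',M.T@(T[:3,3]-s['position']), M.T@T[:3,:3])
# spindle top circle from depth
P=cloud(a);m=(P[...,2]>.158)&(P[...,2]<.17);v,u=np.where(m);k=(abs(u-317)<20)&(abs(v-248)<20);q=P[v[k],u[k]]
print(q[:,:2].min(0),q[:,:2].max(0),len(q)); print(cv2.minEnclosingCircle(q[:,:2].astype(np.float32)))
E
```

```text
collar [ 0.42334322 -0.26622506  0.024     ] head [ 0.45051373 -0.27889452  0.0185    ] -24.999388379040177 0.029979193686404244
[[ 0.923  0.386 -0.   ]
 [ 0.386 -0.923  0.002]
 [ 0.    -0.002 -1.   ]]
[[ 0.386  0.887  0.255  0.277]
 [-0.923  0.371  0.105 -0.479]
 [-0.001 -0.276  0.961  0.373]
 [ 0.     0.     0.     1.   ]] 369.0703737185537
cam in tool [ 0.07083652 -0.00118644 -0.14205795] [[ 8.68720295e-05  9.61189808e-01  2.75887924e-01]
 [ 9.99999983e-01 -3.82235471e-05 -1.81711267e-04]
 [-1.64113603e-04  2.75887935e-01 -9.61189794e-01]]
[ 0.50085858 -0.052295  ] [ 0.52383629 -0.03000743] 100
((0.5128008723258972, -0.04127016291022301), 0.01208451110869646)
```

The crop shows the white stand's spindle top at about (339,270)/(0.513,-0.041 m), with the flat unclear. The collar ring is at (415,289.6) with its dark screw at (420,278), pointing about -25°. Next I'll look at the flat with the wrist camera.

Call:
servo_tool --commands '[[[0.444, -0.329, 0.02], 47.7, 0], [[0.444, -0.329, 0.02], 47.7, 0], [[0.444, -0.329, 0.02], 47.7, 0], [[0.444, -0.329, 0.02], 47.7, 0], [[0.444, -0.329, 0.02], 47.7, 0], [[0.444, -0.329, 0.02], 47.7, 0], [[0.444, -0.329, 0.02], 47.7, 0], [[0.444, -0.329, 0.02], 47.7, 0], [[0.444, -0.329, 0.02], 47.7, 0], [[0.444, -0.329, 0.02], 47.7, 0], [[0.444, -0.329, 0.03], 47.7, 0], [[0.444, -0.329, 0.03], 47.7, 0], [[0.444, -0.329, 0.03], 47.7, 0], [[0.444, -0.329, 0.03], 47.7, 0], [[0.444, -0.329, 0.03], 47.7, 0]]'

```text
t: 1.65
position: [0.4944, -0.0332, 0.2013]
tcp_rot: [-0.0, 0.976, -0.217, -0.0]
contact_force: [0.5, -0.1, -0.5]
width: 0.0854
```

```bash
python3 - <<'E'
from h import *
w=cap('wrist');u,v=proj(w,[[.5127,-.041,.164]])[0];print(u,v)
s=read_state();print(s['position'],s['t'],s['qpos'])
u,v=int(u),int(v);x0=max(0,u-45);y0=max(0,v-45)
im=w['img'][y0:y0+90,x0:x0+90];print(x0,y0)
save(cv2.resize(im,None,fx=6.5,fy=6.5,interpolation=cv2.INTER_CUBIC),'w1.png')
P=cloud(w);m=abs(P[...,2]-.164)<.006;m&=np.hypot(P[...,0]-.5127,P[...,1]+.041)<.03;q=P[m];print(len(q),cv2.minEnclosingCircle(q[:,:2].astype(np.float32)),q[:,2].mean())
E
```

```text
326.90170927611337 228.24965809492898
[ 0.49445668 -0.03340125  0.20141771] 1.7 [-2.93578083e-01  1.84362105e-01  1.70723454e+00  9.31775183e-04
  1.25052844e+00  1.71516962e+00]
281 183
1519 ((0.5146059393882751, -0.03927295655012131), 0.01226623635739088) 0.163253282297715
```

View pics/w1.png

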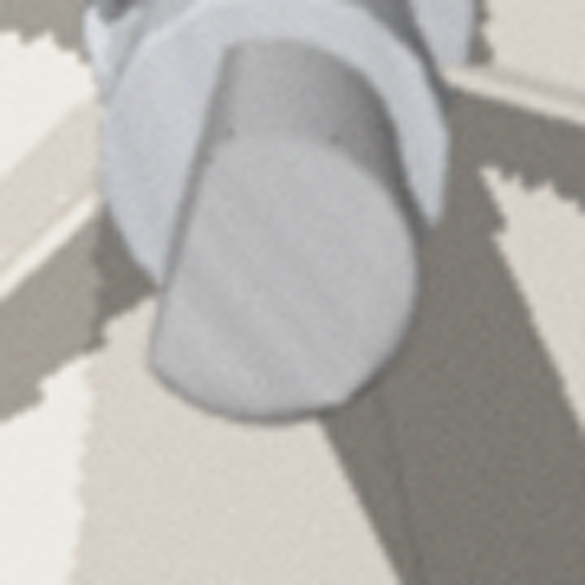

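The wrist crop shows the spindle's end clearly. The flat is on the left, its edge running from crop (207,150) to (152,355). I'll work out its direction.

```bash
python3 - <<'E'
from h import *
w=load('wrist')
f=lambda x,y:(281+x/6.5,183+y/6.5)
A=at_z(w,[f(205,155),f(152,350)],.164);print(A,np.linalg.norm(A[1]-A[0]))
d=(A[1]-A[0])[:2];n=np.array([-d[1],d[0]]);n/=np.linalg.norm(n);mid=A.mean(0)[:2];c=np.array([.5135,-.040])
if n@(mid-c)<0:n=-n
print('flat dir',np.degrees(np.arctan2(n[1],n[0])))
P=cloud(w);m=abs(P[...,2]-.1635)<.004;m&=np.hypot(P[...,0]-.513,P[...,1]+.04)<.02
v,u=np.where(m);q=at_z(w,np.c_[u,v],.164)[:,:2]
# D-shape fit on hull
h=cv2.convexHull(q.astype(np.float32)).reshape(-1,2)
from scipy.optimize import minimize
def res(p):
    x,y,th,s=p;r=q-[x,y];
    a=np.maximum(np.hypot(*r.T)-.0118,(r@[np.cos(th),np.sin(th)])-.0073)
    return a
# area IoU like: maximize over grid
g=np.array(np.meshgrid(np.arange(600),np.arange(400)));
best=None
vv,uu=np.mgrid[v.min()-8:v.max()+9,u.min()-8:u.max()+9];Q=at_z(w,np.c_[uu.ravel(),vv.ravel()],.164)[:,:2];M=m[vv,uu].ravel()
def cost(p):
    r=Q-p[:2];s=np.maximum(np.hypot(*r.T)-.0118,(r@[np.cos(p[2]),np.sin(p[2])])-.0075)
    return ((1/(1+np.exp(np.clip(s/.0003,-50,50)))-M)**2).sum()
for th in (.7,1.1,1.5):
    o=minimize(cost,[.5135,-.040,th],method='Nelder-Mead',options=dict(initial_simplex=[[.5135,-.04,th],[.516,-.04,th],[.5135,-.037,th],[.5135,-.04,th+.3]]))
    print(o.x,np.degrees(o.x[2]),o.fun)
E
```

```text
[[ 0.52571263 -0.03920342  0.164     ]
 [ 0.51343541 -0.02872475  0.164     ]] 0.01614102597299961
flat dir 49.5190581481609
[ 0.51517185 -0.0395813   0.84680076] 48.51810945935147 50.64468649541852
[ 0.51517171 -0.0395814   0.84683601] 48.5201294051647 50.6446861777288
[ 0.51517169 -0.0395816   0.84680378] 48.51828272833341 50.64469136197101
```

The flat points to about 49° (chord 49.5°, shape fit 48.5°). The two cameras put the axis at (0.5128,-0.0413) and (0.5152,-0.0396), which is within calibration. I'll pinch across the flat to confirm the direction and refine the axis.

Call:
servo_tool --commands '[[[0.02, 0.0004, 0], 8, 0.3], [[0.02, 0.0004, 0.01], 16, 0.45], [[0.02, 0.0004, 0.04], 16, 0.5], [[0.02, 0.0004, 0.051], 16, 0.55], [[0.02, 0.0004, 0.051], 16, 0.6]]'

```text
t: 2.2
position: [0.5108, -0.0427, 0.149]
tcp_rot: [-0.0, 0.936, -0.352, -0.002]
contact_force: [0.9, 0.5, -0.0]
width: 0.0341
```

Call:
servo_tool --commands '[[[0, 0, 0], 0, 0.68], [[0, 0, 0], 0, 0.74], [[0, 0, 0], 0, 0.8], [[0, 0, 0], 0, 1], [[0, 0, 0], 0, 1], [[0, 0, 0], 0, 1], [[0, 0, 0], 0, 1]]'

```text
t: 2.9
position: [0.5125, -0.0418, 0.1504]
tcp_rot: [-0.002, 0.936, -0.352, -0.0]
contact_force: [3.5, 5.0, -0.3]
width: 0.0173
```

```bash
python3 - <<'E'
from h import *
s=read_state();print(s)
E
```

```text
{'t': 2.9, 'qpos': array([-0.300739  ,  0.26580129,  1.73635992,  0.00350139,  1.14019074,
        1.98717541]), 'dq': array([-0.00272452,  0.00119884, -0.00041591, -0.00018641, -0.00223113,
       -0.00029733]), 'joint_torque': array([ -2.69081846, -42.14969516, -25.11252165,  -1.77814476,
         0.66492341,  -0.05518556]), 'position': array([ 0.51245765, -0.0417502 ,  0.15037608]), 'tcp_rot': array([-1.56600225e-03,  9.36145302e-01, -3.51609583e-01, -4.70935663e-04]), 'contact_force': array([ 3.45802249,  5.03620193, -0.26596073]), 'moment': array([ 0.72049104, -0.57024078, -0.02289369]), 'width': 0.017263872430422596}
```

Pinch: the reading is 17.3 mm, below the 24 mm round, with almost no twist about z. The pads therefore lie on the flat and it points to about 49°, though the reading is some 2 mm under the nominal 19.5. The tool was drawn to a spindle axis of about (0.5139,-0.0401). Next I'll release and go above the collar.

Call:
servo_tool --commands '[[[0, 0, 0], 0, 0.6], [[0, 0, 0], 0, 0.4], [[0, 0, 0], 0, 0.3], [[0, 0, -0.03], 0, 0.2], [[0, 0, -0.06], 0, 0], [[0.081, 0.2259, -0.06], -16.2, 0], [[0.081, 0.2259, -0.06], -16.2, 0], [[0.081, 0.2259, -0.06], -16.2, 0], [[0.081, 0.2259, -0.05], -16.2, 0], [[0.081, 0.2259, 0], -16.2, 0], [[0.081, 0.2259, 0.05], -16.2, 0], [[0.081, 0.2259, 0.05], -16.2, 0], [[0.081, 0.2259, 0.05], -16.2, 0]]'

```text
t: 4.2
position: [0.4222, -0.2642, 0.0967]
tcp_rot: [-0.003, 0.976, -0.217, -0.003]
contact_force: [0.7, -0.4, 0.8]
width: 0.0852
```

```bash
python3 - <<'E'
from h import *
w=cap('wrist');s=read_state();print(s['position'],s['tcp_rot'])
u,v=map(int,proj(w,[[.4244,-.265,.024]])[0]);x0=max(0,u-50);y0=max(0,v-50);print(x0,y0)
save(cv2.resize(w['img'][y0:y0+100,x0:x0+100],None,fx=6,fy=6,interpolation=cv2.INTER_CUBIC),'w2.png')
P=cloud(w);m=abs(P[...,2]-.024)<.004;m&=np.hypot(P[...,0]-.4244,P[...,1]+.265)<.04
q=P[m];h=cv2.convexHull(q[:,:2].astype(np.float32)).reshape(-1,2);print(len(q),q.mean(0),cv2.fitEllipse(h))
hsv=cv2.cvtColor(w['img'],cv2.COLOR_RGB2HSV);
E
```

```text
[ 0.42372387 -0.26471923  0.09870668] [-0.00249477  0.97620921 -0.21680998 -0.00167244]
277 189
2859 [ 0.42663082 -0.26508064  0.02325884] ((0.4257873296737671, -0.26465147733688354), (0.044867031276226044, 0.04512636363506317), 41.277069091796875)
```

View pics/w2.png

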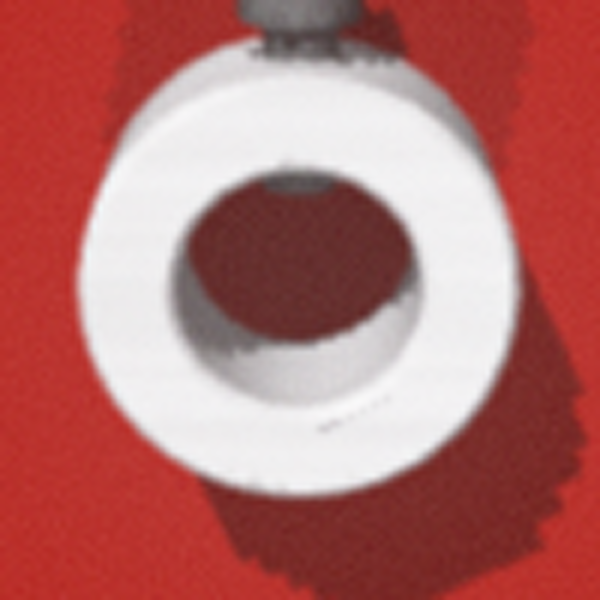

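The crop shows the ring centre at (299,283). The screw head is at (300,10) and the tip at (300,180), so the screw lines up with tool x within about 1°. The corrected centre is (0.4245,-0.2652). I'll descend and grasp.

Call:
servo_tool --commands '[[[0.001, 0, 0.04], 0, 0], [[0.001, 0, 0.075], 0, 0.1], [[0.001, 0, 0.09], 0, 0.2], [[0.001, 0, 0.0955], 0, 0.2], [[0.001, 0, 0.0955], 0, 0.25], [[0.001, 0, 0.0955], 0, 0.3], [[0.001, 0, 0.0955], 0, 0.35]]'

```text
t: 4.95
position: [0.4255, -0.2655, 0.0048]
tcp_rot: [-0.002, 0.976, -0.217, -0.0]
contact_force: [-1.2, 0.1, 0.1]
width: 0.0559
```

Call:
servo_tool --commands '[[[0, 0, 0], 0, 0.42], [[0, 0, 0], 0, 0.5], [[0, 0, 0], 0, 1], [[0, 0, 0], 0, 1], [[0, 0, 0], 0, 1], [[0, 0, 0], 0, 1]]'

```text
t: 5.55
position: [0.4262, -0.2661, 0.0063]
tcp_rot: [-0.001, 0.976, -0.217, 0.001]
contact_force: [-1.1, 0.7, 8.2]
width: 0.0433
```

Gripped: the width is 43.3 mm, about 45 less the same 2 mm bias. I'll lift, carry it above the spindle and turn it to the flat.

Call:
servo_tool --commands '[[[0, 0, -0.02], 0, 1], [[0, 0, -0.06], 0, 1], [[0, 0, -0.1], 0, 1], [[0, 0, -0.15], 0, 1], [[-0.0026, -0.04, -0.194], -8, 1], [[-0.005, -0.08, -0.194], -16, 1], [[-0.0078, -0.12, -0.194], -24, 1], [[-0.0104, -0.16, -0.194], -32, 1], [[-0.013, -0.2, -0.194], -40, 1], [[-0.0156, -0.23, -0.194], -48, 1], [[-0.0156, -0.2436, -0.194], -56, 1], [[-0.0156, -0.2436, -0.194], -64, 1], [[-0.0156, -0.2436, -0.194], -72, 1], [[-0.0156, -0.2436, -0.194], -74, 1], [[-0.0156, -0.2436, -0.194], -74, 1], [[-0.0156, -0.2436, -0.194], -74, 1]]'

```text
t: 7.15
position: [0.5145, -0.039, 0.2008]
tcp_rot: [-0.0, 0.91, 0.414, 0.001]
contact_force: [-0.4, 0.1, -1.3]
width: 0.0429
```

```bash
python3 - <<'E'
from h import *
s=read_state();print(s['position'],s['tcp_rot'],s['width'],s['contact_force'],s['moment'],s['qpos'])
w=cap('wrist');b=cap('side');s=read_state();print(s['position'])
u,v=map(int,proj(b,[[.5139,-.0401,.17]])[0]);print(u,v)
y=np.array(s['position'])
u2,v2=map(int,proj(w,[[.5139,-.0401,.21]])[0]);print(u2,v2)
A=cv2.resize(b['img'][v-40:v+40,u-40:u+40],(400,400),interpolation=cv2.INTER_CUBIC)
x0,y0=max(0,u2-80),max(0,v2-80);x0=min(x0,480);y0=min(y0,320);print('off',u-40,v-40,x0,y0)
B=cv2.resize(w['img'][y0:y0+160,x0:x0+160],(400,400),interpolation=cv2.INTER_CUBIC)
save(np.hstack([A,B]),'ins1.png')
E
```

```text
[ 0.51453494 -0.03902659  0.20082631] [-4.41455367e-04  9.10301443e-01  4.13944392e-01  1.06271740e-03] 0.04292783070176847 [-0.38076849  0.07273824 -1.34522256] [ 0.00068028  0.02831729 -0.01202469] [-0.29356382  0.22009556  1.66309896  0.00217138  1.2573838   0.42299775]
[ 0.51464397 -0.03909662  0.20085491]
313 228
327 313
off 273 188 247 233
```

View pics/ins1.png

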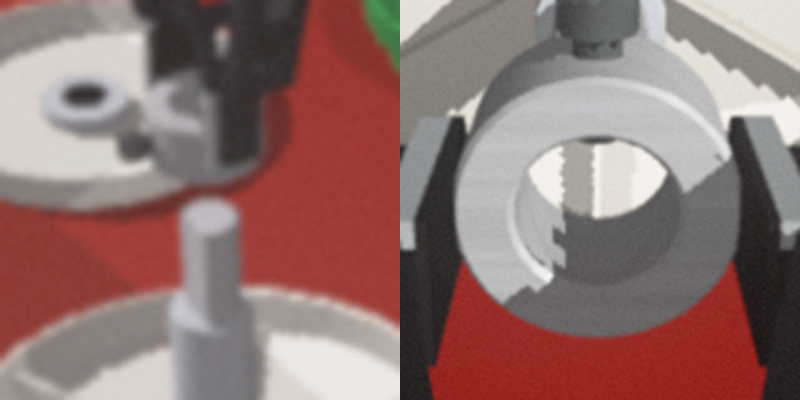

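The left half (side view) shows the collar above the spindle, whose top is at crop (210,215). The right half (wrist view) shows the collar held between the pads, with the top face centred at crop (597,207) and the screw pointing straight up the image. I'll measure the collar's offset in the hand.

```bash
python3 - <<'E'
from h import *
from scipy.spatial.transform import Rotation as R
s=read_state();q=s['tcp_rot'];M=R.from_quat([q[1],q[2],q[3],q[0]]).as_matrix();p=s['position']
w=load('wrist');P=cloud(w);zt=p[2]-.0063+.024
m=(abs(P[...,2]-zt)<.004)&(np.hypot(P[...,0]-p[0],P[...,1]-p[1])<.027)
L=(P[m]-p)@M;k=(abs(L[:,1])<.0205);L=L[k];print(P[m][:,2].mean(),zt)
C=at_z(w,[(325.8,315.8),(247+(457-400)/2.5,233+210/2.5),(247+(738-400)/2.5,233+210/2.5),(325.8,233+77/2.5),(325.8,233+337/2.5)],zt)
print(((C-p)@M*1e3).round(2))
# inner bore circle: radius 13.7 ish, fit via ring membership
from scipy.optimize import minimize
v,u=np.where(m);Q=(at_z(w,np.c_[u,v],zt)-p)@M
r=lambda c:np.hypot(Q[:,0]-c[0],Q[:,1]-c[1])
x=Q[abs(Q[:,1])<.012];print('x range',x[:,0].min(),x[:,0].max())
# side view: rel spindle top vs collar
b=load('side');T=proj(b,[[.5139,-.0401,.164]])
print('proj spindle top',T,'seen',273+210/5,188+215/5)
print('yaw',np.degrees(2*np.arctan2(q[2],q[1])))
n=M[:,0];print('proj collar ctr, bottom & head',proj(b,[p-.0019*n+[0,0,-.0063],p-.0019*n+[0,0,.0057]+.034*n]),'head seen',273+133/5,188+147/5)
E
```

```text
0.2177699896582186 0.21855491326222484
[[  2.49  -0.66 -17.69]
 [  1.92 -21.82 -17.7 ]
 [  1.91  20.67 -17.69]
 [ 23.43  -0.66 -17.64]
 [-20.72  -0.65 -17.75]]
x range -0.020344438086039085 0.02450608927199595
proj spindle top [[313.50391494 230.75051309]] seen 315.0 231.0
yaw 48.91865028783259
proj collar ctr, bottom & head [[313.35167434 217.59920042]
 [296.74745005 217.05787742]] head seen 299.6 217.4
```

The in-hand estimates disagree by about 2 mm, so I'll lower the collar until it is just above the spindle and sight the end through the bore.

Call:
servo_tool --commands '[[[0, 0, 0.01], 0, 1], [[0, 0, 0.02], 0, 1], [[0, 0, 0.0255], 0, 1], [[0, 0, 0.0255], 0, 1], [[0, 0, 0.0255], 0, 1], [[0, 0, 0.0255], 0, 1]]'

```text
t: 7.85
position: [0.515, -0.0392, 0.1756]
tcp_rot: [-0.0, 0.91, 0.414, 0.001]
contact_force: [0.4, 0.1, -1.1]
width: 0.0432
```

```bash
python3 - <<'E'
from h import *
w=cap('wrist');b=cap('side');s=read_state();print(s['position'],s['contact_force'])
B=cv2.resize(w['img'][255:375,265:385],(560,560),interpolation=cv2.INTER_CUBIC)
A=cv2.resize(b['img'][196:256,294:334],None,fx=6,fy=6,interpolation=cv2.INTER_CUBIC);A=np.vstack([A,np.zeros((200,240,3),np.uint8)])
save(np.hstack([A,B]),'ins2.png')
E
```

```text
[ 0.51498241 -0.03915763  0.17571072] [-0.44689656  0.44326936 -2.17423852]
```

View pics/ins2.png

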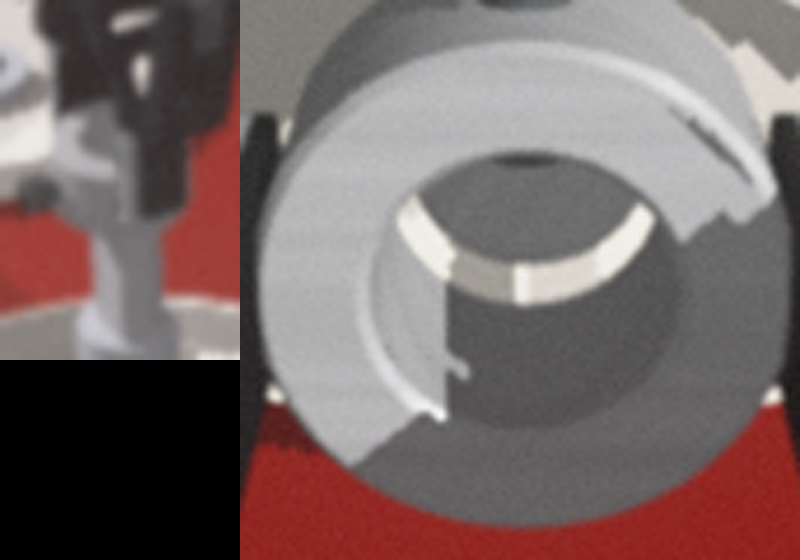

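The left half shows the spindle just under the collar. In the right half, the spindle end's near edge is at (525,262) and the bore's lower rim at (525,305), with a symmetric crescent between. That is a gap of about 3.9 mm against 3.7–4.5 expected from parallax, so the collar is centred within about 0.5 mm. I'll lower it gently.

Call:
servo_tool --commands '[[[0, 0, 0.003], 0, 1], [[0, 0, 0.006], 0, 1], [[0, 0, 0.009], 0, 1], [[0, 0, 0.011], 0, 1], [[0, 0, 0.011], 0, 1]]'

```text
t: 8.45
position: [0.5148, -0.0392, 0.1643]
tcp_rot: [-0.0, 0.91, 0.414, 0.001]
contact_force: [0.9, -0.7, -2.7]
width: 0.0431
```

The bore is over the spindle with no extra force. The screw tip meets the end in the next few millimetres.

Call:
servo_tool --commands '[[[0, 0, 0.002], 0, 1], [[0, 0, 0.004], 0, 1], [[0, 0, 0.006], 0, 1], [[0, 0, 0.008], 0, 1], [[0, 0, 0.01], 0, 1], [[0, 0, 0.01], 0, 1]]'

```text
t: 9.05
position: [0.5147, -0.0393, 0.1539]
tcp_rot: [-0.0, 0.91, 0.414, 0.001]
contact_force: [0.3, -0.4, -2.7]
width: 0.0436
```

The tip is past the spindle's end and on the flat. I'll continue down.

Call:
servo_tool --commands '[[[0, 0, 0.004], 0, 1], [[0, 0, 0.008], 0, 1], [[0, 0, 0.012], 0, 1], [[0, 0, 0.016], 0, 1], [[0, 0, 0.02], 0, 1], [[0, 0, 0.022], 0, 1], [[0, 0, 0.023], 0, 1], [[0, 0, 0.023], 0, 1]]'

```text
t: 9.85
position: [0.5147, -0.0393, 0.1307]
tcp_rot: [-0.0, 0.91, 0.414, 0.001]
contact_force: [-0.0, -1.6, -2.5]
width: 0.0439
```

Call:
servo_tool --commands '[[[0, 0, 0.001], 0, 1], [[0, 0, 0.002], 0, 1], [[0, 0, 0.003], 0, 1], [[0, 0, 0.003], 0, 1]]'

```text
t: 10.25
position: [0.5147, -0.0393, 0.1277]
tcp_rot: [-0.0, 0.91, 0.414, 0.001]
contact_force: [0.1, -1.7, -2.3]
width: 0.0431
```

The collar is nearly seated with no resistance. I'll turn the screw toward +x about the spindle axis, overshooting by about 12° for the tip's backlash on the flat.

Call:
servo_tool --commands '[[[0, 0.0001, 0], 5, 1], [[0, 0.0002, 0], 10, 1], [[0, 0.0003, 0], 15, 1], [[-0.0001, 0.0004, 0], 20, 1], [[-0.0001, 0.0005, 0], 25, 1], [[-0.0001, 0.0005, 0], 30, 1], [[-0.0002, 0.0006, 0], 35, 1], [[-0.0003, 0.0007, 0], 40, 1], [[-0.0003, 0.0008, 0], 45, 1], [[-0.0004, 0.0008, 0], 48.9, 1], [[-0.0004, 0.0008, 0], 48.9, 1]]'

```text
t: 11.35
position: [0.5155, -0.04, 0.1277]
tcp_rot: [-0.001, 1.0, -0.0, 0.001]
contact_force: [2.2, -1.0, -3.4]
width: 0.0435
```

```bash
python3 - <<'E'
from h import *
w=cap('wrist');s=read_state();print(s['position'],s['tcp_rot'],s['contact_force'],s['moment'],s['t'],np.degrees(2*np.arctan2(s['tcp_rot'][2],s['tcp_rot'][1])))
u,v=map(int,proj(w,[[.5139,-.0401,.15]])[0]);print(u,v)
x0,y0=u-70,v-70
save(cv2.resize(w['img'][y0:y0+140,x0:x0+140],(595,595),interpolation=cv2.INTER_CUBIC),'turn1.png');print(x0,y0)
E
```

```text
[ 0.51551467 -0.03998105  0.12774054] [-7.65341001e-04  9.99998719e-01  8.44949619e-04  1.12391775e-03] [ 2.33987537 -0.47023972 -2.82422598] [-0.00612301 -0.41249719  0.07028074] 11.4 0.09682419512392298
329 329
259 259
```

View pics/turn1.png

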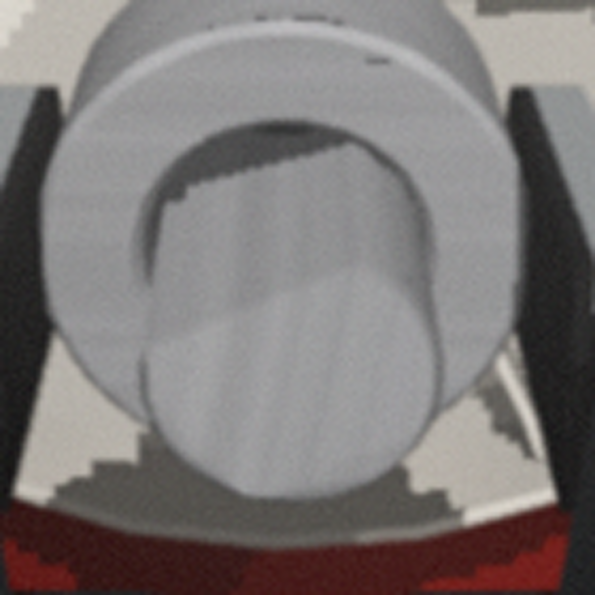

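The view shows the spindle above the collar. The flat's edge runs from (148,348) to (362,268), so the spindle lags the screw by the tip's play. I'll measure the lag and overshoot by that amount.

```bash
python3 - <<'E'
from h import *
w=load('wrist');f=lambda x,y:(259+x/4.25,259+y/4.25)
A=at_z(w,[f(152,345),f(360,268)],.164);d=A[1]-A[0];print(A,np.degrees(np.arctan2(-d[0],d[1]))%180,np.linalg.norm(d))
A=at_z(w,[f(165,206),f(350,148)],.144);d=A[1]-A[0];print(A,np.degrees(np.arctan2(-d[0],d[1]))%180)
E
```

```text
[[ 0.51823394 -0.02857183  0.164     ]
 [ 0.52498298 -0.04454448  0.164     ]] 22.905862828318845 0.017339991679837147
[[ 0.51976304 -0.02816752  0.144     ]
 [ 0.52544976 -0.04456878  0.144     ]] 19.122712496472445
```

Call:
servo_tool --commands '[[[0, 0, 0], 4, 1], [[0, 0, 0], 8, 1], [[0, 0.0001, 0], 13, 1], [[0, 0.0001, 0], 13, 1], [[0, 0.0001, 0], 13, 1]]'

```text
t: 11.9
position: [0.5157, -0.0402, 0.1278]
tcp_rot: [-0.001, 0.994, -0.111, 0.001]
contact_force: [2.0, -2.8, -2.5]
width: 0.0432
```

The lag was about 19–23°, since the bore clearance adds to the 12°. I'll go another 7°, then back to square.

Call:
servo_tool --commands '[[[0, 0, 0], 4, 1], [[0, 0, 0], 7.5, 1], [[0, 0, 0], 7.5, 1], [[0, 0, 0], 7.5, 1], [[0, 0, 0], 3, 1], [[0, 0, 0], -3, 1], [[0, 0, 0], -8, 1], [[0, -0.0001, 0], -12.7, 1], [[0, -0.0001, 0], -12.7, 1], [[0, -0.0001, 0], -12.7, 1]]'

```text
t: 12.9
position: [0.5153, -0.0398, 0.1276]
tcp_rot: [-0.001, 1.0, -0.001, 0.001]
contact_force: [-1.2, -0.5, -1.7]
width: 0.0433
```

Call:
servo_tool --commands '[[[0, 0, 0.001], 0, 1], [[0, 0, 0.002], 0, 1], [[0, 0, 0.002], 0, 1]]'

```text
t: 13.2
position: [0.5153, -0.0398, 0.1264]
tcp_rot: [-0.001, 1.0, -0.001, 0.001]
contact_force: [-2.2, -0.7, 4.4]
width: 0.0434
```

```bash
python3 - <<'E'
from h import *
w=cap('wrist');s=read_state();print(s['position'],s['tcp_rot'],s['contact_force'],s['moment'],s['t'],np.degrees(2*np.arctan2(s['tcp_rot'][2],s['tcp_rot'][1])))
save(cv2.resize(w['img'][259:399,259:399],(595,595),interpolation=cv2.INTER_CUBIC),'turn2.png')
E
```

```text
[ 0.51529907 -0.03982064  0.12634075] [-8.38390020e-04  9.99998740e-01 -8.47899692e-04  1.04774867e-03] [-3.29145665 -0.33301284  5.16524323] [-0.04303548  0.4500005   0.02042872] 13.25 -0.09716224667711483
```

View pics/turn2.png

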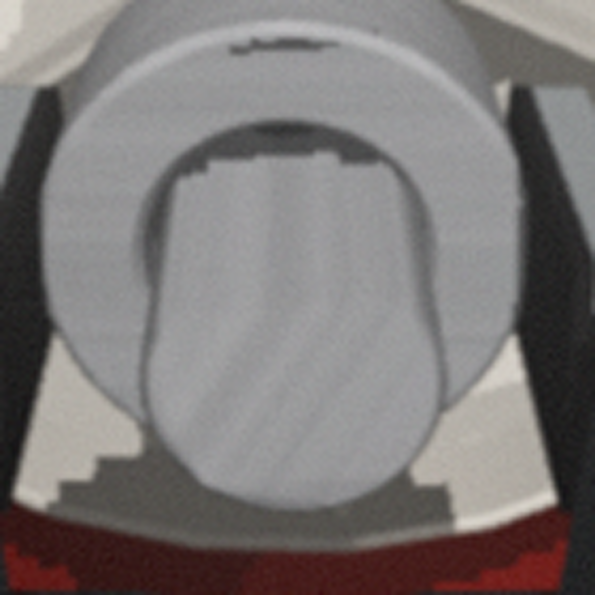

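The flat is now square to the screw, its edge level at (180–390,155–170). The press force rose at the expected seat height. One last check from the side and of the screw's direction.

Call:
servo_tool --commands '[[[0, 0, 0.001], 0, 1], [[0, 0, 0.001], 0, 1], [[0, 0, 0.001], 0, 1], [[0, 0, 0.001], 0, 1], [[0, 0, 0.001], 0, 1]]'

```text
t: 13.75
position: [0.5153, -0.0398, 0.1263]
tcp_rot: [-0.001, 1.0, -0.001, 0.001]
contact_force: [-4.0, 0.4, 8.0]
width: 0.0434
```

```bash
python3 - <<'E'
from h import *
w=cap('wrist');b=cap('side');s=read_state();print(s['position'],s['contact_force'],s['moment'],s['t'],s['width'],np.degrees(2*np.arctan2(s['tcp_rot'][2],s['tcp_rot'][1])))
A=cv2.resize(b['img'][205:285,275:355],(400,400),interpolation=cv2.INTER_CUBIC)
B=cv2.resize(w['img'][190:350,245:405],(400,400),interpolation=cv2.INTER_CUBIC)
save(np.hstack([A,B]),'fin.png')
P=cloud(w);m=np.hypot(P[...,0]-.5145,P[...,1]+.04)<.0215;m&=np.hypot(P[...,0]-.5145,P[...,1]+.04)>.015;print('collar top z',np.median(P[m][:,2]))
print(proj(w,[[.548,-.0401,.1385],[.5139,-.0401,.144]]))
E
```

```text
[ 0.5152899  -0.03982862  0.12632387] [-3.45522194  0.39656435  6.82611129] [-0.1018683   0.59610725 -0.00222513] 13.85 0.043203421790858745 -0.11611435106159823
collar top z 0.1436205716010897
[[329.72364768 232.20402722]
 [329.73340293 322.61363047]]
```

View pics/fin.png

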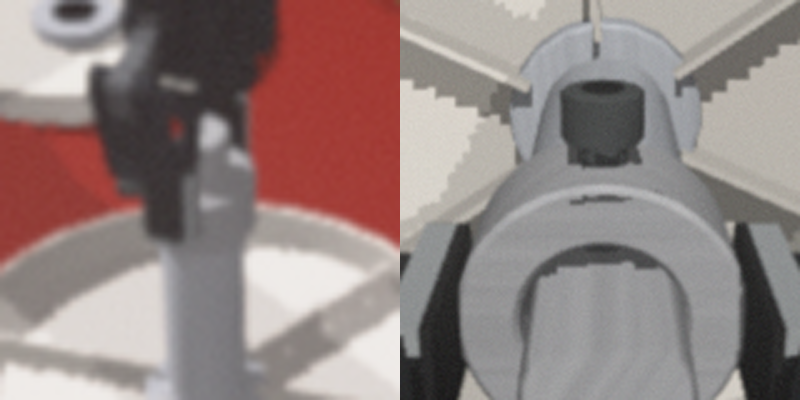

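The side view shows the collar flush on the sleeve, with no gap at crop (205,240). In the wrist view the screw head at (602,100) lies straight above the ring centre at x = 601, so it points along +x. Its top measures 143.6 mm against 144 expected. I'll hand in.

```bash
python3 -c "
from h import *
print(workorder.close_job())"
```

```text
the job is handed in; nothing more can be done
None
```

The collar is down on the sleeve with its set-screw tip on the flat and the screw head pointing along +x to the far side. I handed the job in at about 14 s, with the arm still gripping the collar and pressing it lightly down.

**What I did:**
- I saw the flat with the wrist camera at about 49° and confirmed it by pinching across it.
- I turned the held collar to match and lowered it without resistance.
- I turned the spindle until the screw pointed at you, overshooting about 20° and coming back so that the flat is square behind the tip.

**Last checks:**
- **Seating:** the collar's top measures 143.6 mm, against 144 mm if fully seated.
- **Screw direction:** the tool yaw is -0.1°, and by eye the screw is in line with it to about 1°.
- **Press and grip:** the sleeve is pushing back with about 7 N (roughly 10 N allowing for the collar's weight), with a side force of 3.5 N. The grip is holding.

**What disagreed:**
- Finger widths read about 2 mm low: 17.3 for the 19.5 mm across the flat, and 43.2 for the 45 mm collar.
- The cameras differed by about 2 to 3 mm on the spindle axis and on how the collar sat in the grip. I settled that by sighting the spindle through the bore before lowering.
- The play between tip and flat was about 20°, not the 12° expected.

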